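# Sort the spice things, then hold the sprung spice tray open at its mark

### The arm

A 6-joint arm with a two-finger parallel gripper is mounted at the origin on the work surface. World frame = base frame: x ahead of the robot, y to its left, z up, the work surface at z = 0. Lengths are in m, angles in rad, forces in N, time in s.
With the tool pointing down it reaches from about 0.35 to 0.775 m from the base axis. Payload 7.3 kg.
Tool frame: the origin (TCP) lies on the centre line of the jaws, within the pads' length; the fingertips stand 17 mm ahead of it and the grasp point (between the pads) lies 2 mm behind it (robot.tip_extent is the distance from the TCP to the fingertips, in m); z points along the fingers, y is the line along which they close (so a half turn about z gives the same grasp; the last joint's range is limited). The gripper opens to 92 mm and grips with 3 to 60 N. Pads are 19 mm wide; open, the fingers measure 130 mm over their backs; the gripper's body (75 mm by 190 mm) begins 47 mm behind the grasp point.
Start: joints at [1.167, 0.342, 1.524, -0, 1.275, -0.146], TCP at [0.134, 0.508, 0.244] pointing down, gripper open.
Joint ranges: [-2.53, 2.53], [-0.77, 2.02], [0.04, 2.7], [-1, 4.14], [0.28, 2.66], [-3.11, 3.11]. Speed limits (rad/s): [2.57, 2.57, 3.14, 3.14, 3.14, 3.14].

### API

Orientations are given as [roll, pitch, yaw] about the fixed x, y, z axes, in that order (R = Rz(yaw) Ry(pitch) Rx(roll)).
In Python, from cell import robot gives the robot as it stands.
- The arm moves only by the tool step_arm, never from a script. Its argument "motion" is a list of rows, each a list of 2 entries, a list of its own where there are three numbers: the shift along the tool's x, y, z in units of 60 mm (1.0 is 60 mm), then the turn about the tool's z in rad. In form: [[[x, y, z], spin], ...]. A call has 1 to 10 rows; each row is the pose to reach, as a shift and turn from the pose commanded when the call began, along the tool's axes at that moment; what a row does not reach only later rows make up. A row lasts 1/8 s, in which the tool goes at most 62.5 mm and 10.7 degrees, less where a joint would pass 70% of its speed; a pose out of reach is approached as far as the arm can. A call with a gripper value outside its range is refused whole. "hand" is the closure in counts, from 0 (fully open) to 255 (shut), set as the call begins (left out, the last holds). The fingers move at their own pace and stop on an object; "squeeze" is the grip in N (left out, the last holds). Time passes only in rows, so rows that repeat a pose let the fingers close. It gives the time, the measured TCP pose, the force, the opening and the grip force at its end, in the units of the state.
- robot.observe(): the state, without advancing time (a new reading comes with each control period).
- robot.read_camera(name): name is "side" or "top" or "wrist"; returns a dict with "pixels" (384x512x3 uint8, red, green, blue), "intrinsics" (3x3 intrinsics, pixels), "xyz" and "rotation" of the camera in the world; the wrist camera has in their place "T_tool_cam" (4x4, takes a point from camera to tool coordinates, whose origin is the TCP and whose axes are the flange's). Camera axes: x right, y up, looking along -z (the intrinsics and any distortion apply to the point x, -y, -z); pixel columns grow to the right and rows downward; lengths in m; the calibration is good to about 2 mm. The wrist camera is an equidistant fisheye: a pixel r from the principal point sees the ray r / f radians off the axis. A picture is of the moment at which its call begins: read the wrist's pose just before it. There is no depth.
- robot.hand_in(): hands the job in; it is judged then, once.
The state is a dict: "time": time; "qpos": joint angles; "qvel": joint speeds; "joint_efforts": joint torques, N m; "tool_pos": TCP position; "tool_rot": TCP orientation; "contact_force": force on the tool from outside, world axes, zero at the start; "torque": the same for the moment, N m; "opening": finger opening in m; "grip_force": force on a finger pad.
Only numpy, scipy, OpenCV 4.12 (cv2) and the standard library are available. Lean on these libraries where they do the work, as an engineer would, in place of code of your own. Each camera call takes 0.05 s, during which the arm holds its last target. There are 200 camera calls.

### The job

The counter in front of the pull-out spice tray has to be cleared: put the two round spice tins in the square bin and the wooden scoop flat in the oblong bin. Then pull the sprung spice tray out by its handle until the face of its front panel is level with the middle of the steel post beside it, and finish while still holding it there, as it shuts by itself if let go. Leave everything else on the counter standing where it is.

Things in the scene. Friction and masses are not known exactly. Their poses are not given: they have to be found in the camera images.
- tin_a_center (a point): Centre of a round dark steel spice tin standing upright on the counter: 43 mm diameter at its lid (top 10 mm), 41 mm below, 32 mm high; the point lies 16 mm above its underside. Closed, 40-85 g.
- tin_b_center (a point): Centre of the second spice tin, identical to tin_a.
- scoop_center (a point): A dark wooden spice scoop lying on the counter, 131 mm long along its own x axis. The point lies on the straight square handle (12 mm wide, 12 mm high, running from 65 mm behind the point to 27 mm ahead of it), 6 mm above the underside, near the balance point; the round cup (42 mm across, 18 mm high) is at +x, its centre 45 mm from the point. About 30 g.
- square_bin_in (a point): Centre of the inner floor of the square wooden bin (130 x 130 mm outside, walls 5 mm thick, rim 30 mm above the counter, floor about 5 mm). Fixed to the counter. Its axes are along its sides. It may stand on the left or on the right.
- long_bin_in (a point): Centre of the inner floor of the oblong wooden bin (210 mm along its own x, 100 mm along its y, outside; walls 5 mm, rim 30 mm above the counter, floor about 5 mm). Fixed to the counter. It stands on the other side from the square bin.
- tray_handle (a point): Middle of the horizontal steel bar handle of the pull-out spice tray, 70 mm above the counter: a round bar 12 mm thick and 110 mm long along the tray's own y, with a leg at each end running back to the front panel, 55 mm behind the bar, so that a finger fits behind the bar from above. The wooden case behind is 85 mm high and 200 mm wide. Axes: the tray's x points into the case; the tray is pulled out along -x, level (the case stands at a slight yaw).
- tray_front (a point): Centre of the outer face of the tray's front panel (196 mm wide, 80 mm high at the top edge), 43 mm above the counter; same axes as the handle; moves with the tray.
- tray (a joint): How far the tray is pulled out, in m: 0 closed, at most 0.14. A spring draws it back shut whenever it is let go: about 3 N when closed, rising by 0.6 N per 10 mm.
- post_top (a point): Top centre of the mark: a slim dark steel post, 16 mm diameter, 50 mm tall, fixed to the counter just outside the left (+y) edge of the tray's path, 125 mm from the tray's centre line and 47 to 87 mm ahead of the closed front panel. Same axes as the case. The tray passes beside it.
- cruet_a: Bystander, loose, to be left alone: small green glass chimichurri cruet with a steel screw cap, 56 mm diameter, 103 mm tall. Origin at the centre of its underside.
- cruet_b: Bystander, loose, to be left alone: second cruet, the same as cruet_a. Origin at the centre of its underside.
- mill: Bystander, loose, to be left alone: turned wooden pepper mill, 58 mm diameter, 155 mm tall. Origin at the centre of its underside.
- bowl: Bystander, loose, to be left alone: blue ceramic bowl, 130 mm across, 55 mm high. Origin at the centre of its underside.
- salt_dish: Bystander, loose, to be left alone: little white ceramic salt dish, 64 mm across, 24 mm high. Origin at the centre of its underside.
- jar: Bystander, loose, to be left alone: amber glass jar, 60 mm diameter, 80 mm tall. Origin at the centre of its underside.
Mind the look-alikes: they are no part of the job. What is meant by the part that bears scoop_center is not blue, red or white, and is the larger of those in its own colour.

How it is judged:
On the way, in this order (a step that is already met when the one before it is completed fails the run):
1. both tins lie in the square bin and the scoop lies in the oblong bin, let go, with the tray still closed (x of tin_a_center in the frame of square_bin_in between -0.056 and 0.056 m and y of tin_a_center in the frame of square_bin_in between -0.056 and 0.056 m and height (world z) of each of tin_a_center, tin_b_center below 0.06 m and x of tin_b_center in the frame of square_bin_in between -0.056 and 0.056 m and y of tin_b_center in the frame of square_bin_in between -0.056 and 0.056 m and x of scoop_center in the frame of long_bin_in between -0.07 and 0.07 m and y of scoop_center in the frame of long_bin_in between -0.042 and 0.042 m and height (world z) of scoop_center below 0.03 m and contact force between the fingers and tin_a below 0.1 N and contact force between the fingers and tin_b below 0.1 N and contact force between the fingers and scoop below 0.1 N and value of joint tray below 0.02 m), for 0.2 s.
2. the tray is held out with its front face level with the post (x of tray_front in the frame of post_top between -0.009 and 0.009 m and contact force between the fingers and tray above 2 N), for 0.4 s.
At the end, for the whole second after the job is handed in: Both tins are inside the square bin and the scoop lies down inside the oblong bin (its middle under 30 mm above the counter), none of them touched; the tray's front face is within 9 mm of the middle of the post along the pulling direction, still, and held there by the fingers (over 2 N on the tray) (all of step 2 and x of tin_a_center in the frame of square_bin_in between -0.056 and 0.056 m and y of tin_a_center in the frame of square_bin_in between -0.056 and 0.056 m and height (world z) of each of tin_a_center, tin_b_center below 0.06 m and x of tin_b_center in the frame of square_bin_in between -0.056 and 0.056 m and y of tin_b_center in the frame of square_bin_in between -0.056 and 0.056 m and x of scoop_center in the frame of long_bin_in between -0.07 and 0.07 m and y of scoop_center in the frame of long_bin_in between -0.042 and 0.042 m and height (world z) of scoop_center below 0.03 m and contact force between the fingers and tin_a below 0.1 N and contact force between the fingers and tin_b below 0.1 N and contact force between the fingers and scoop below 0.1 N and velocity of joint tray between -0.01 and 0.01 m/s); the arm keeps its last pose, push and grip.
It fails at once if a bystander shifted by more than 40 mm (distance of any of cruet_a, cruet_b, mill, bowl, salt_dish, jar from where it was at the start of the episode above 0.04 m).
It fails at once if a bystander tipped (angle between any of cruet_a, cruet_b, mill, bowl, salt_dish, jar's own z axis and vertical above 0.4 rad).
It also fails if it takes over 72 s, if anything falls off the work surface, if the arm or the gripper's body presses on something with over 40 N, if the wrist force passes 120 N, or if a joint passes its speed limit or range.

## Working session

There is one attempt and no reset: what is moved stays moved. The work goes in short steps, Python scripts to look and compute and a tool call to move; the robot and the scene stay as the last step left them, time stands still between calls to the robot, and variables do not carry over. Pictures are saved under pics/ and viewed, at most 10 in all, crops included, and the job is handed in when it is done.

Besides the shell and the picture viewer there is one more tool, called after ">>>" in YAML: its name, and indented under it one key for each argument. step_arm: Moves the arm, as the interface text tells. Its arguments: {"type":"object","properties":{"motion":{"type":"array"},"hand":{"type":"number"},"squeeze":{"type":"number"}},"required":["motion"]}

```bash
mkdir -p pics; ls; python3 - <<'E'
from cell import robot
import cv2
o=robot.observe()
print({k:(o[k]) for k in ("time","tool_pos","tool_rot","opening","contact_force")})
for n in ("top","side"):
    c=robot.read_camera(n); cv2.imwrite(f"pics/{n}0.png",cv2.resize(c["pixels"][:,:,::-1],(800,600),interpolation=cv2.INTER_CUBIC))
    print(n,c["intrinsics"],c["xyz"],c["rotation"],[k for k in c])
E
```

```text
pics
{'time': 0.0, 'tool_pos': array([0.13364707, 0.50730857, 0.24305092]), 'tool_rot': array([-3.14006443e+00, -2.45608701e-04,  2.88382426e+00]), 'opening': 0.0915387366112158, 'contact_force': array([ 0.18939094, -0.85891223,  0.03992186])}
top [[347.69472295   0.         257.04975453]
 [  0.         347.69472295 193.04647096]
 [  0.           0.           1.        ]] [ 0.38465128 -0.01352186  1.11806262] [ 0.09203925  0.00805639 -1.58912192] ['pixels', 'intrinsics', 'xyz', 'rotation']
side [[389.39434605   0.         254.14445832]
 [  0.         389.39434605 196.01643339]
 [  0.           0.           1.        ]] [0.23354097 0.81947046 1.03713703] [ 0.71490921  0.01202233 -2.8589663 ] ['pixels', 'intrinsics', 'xyz', 'rotation']
```

View pics/top0.png

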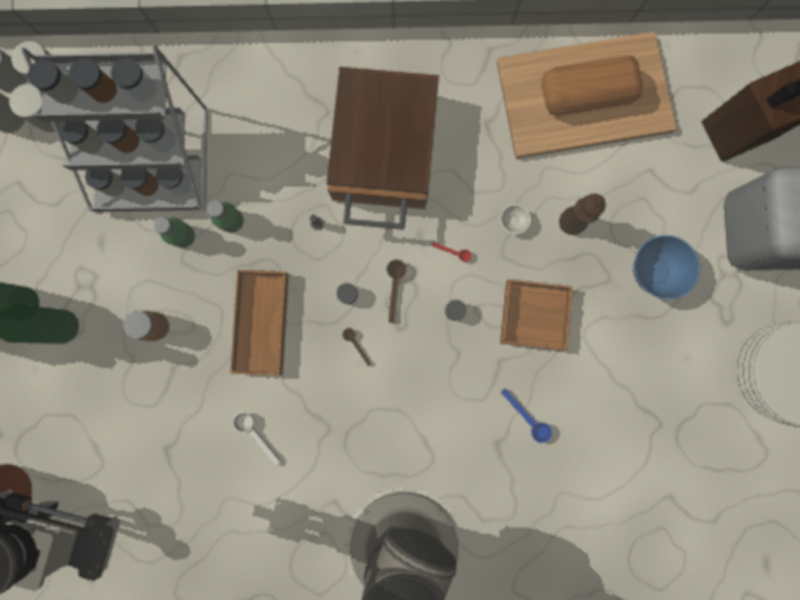

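View pics/side0.png

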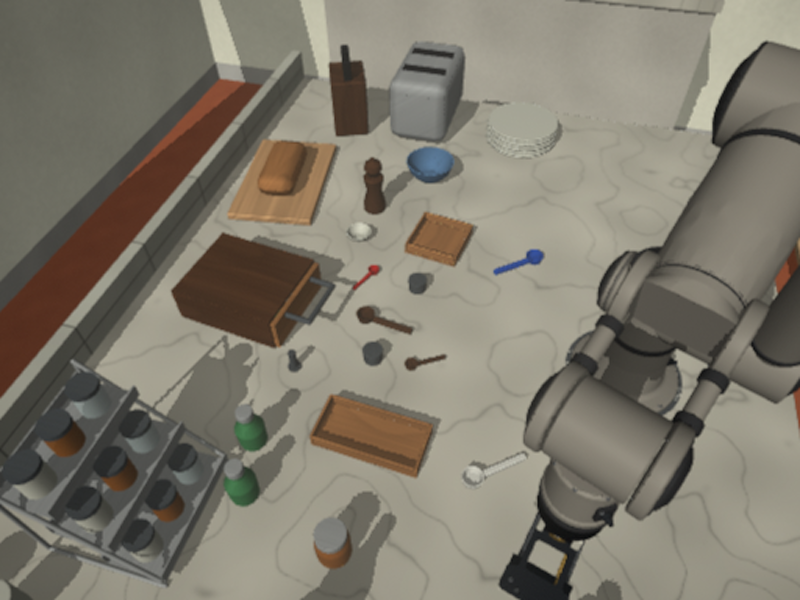

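The top picture (800x600 px) shows the tins at (347,293) and (455,310). The large brown scoop has its cup at (397,269) and handle end at (393,321); the smaller brown one at (358,347) is a decoy. The oblong bin is on the left at (260,323), the square bin on the right at (537,315), the handle bar at (375,226) and the post at (317,222). Next I'll measure these.

```bash
cat > h.py <<'E'
from cell import robot
import numpy as np, cv2
from scipy.spatial.transform import Rotation as R
def ray(c,u,v,z):
    K=c["intrinsics"]; d=np.array([(u-K[0,2])/K[0,0],-(v-K[1,2])/K[1,1],-1.])
    d=R.from_euler("xyz",c["rotation"]).apply(d); p=np.array(c["xyz"])
    return p+d*(z-p[2])/d[2]
def blobs(c,box,thr,lo=15):   # dark blobs in a box given in 800x600 pixels
    x0,y0,x1,y1=[int(b*.64) for b in box]
    hsv=cv2.cvtColor(c["pixels"],cv2.COLOR_RGB2HSV)[y0:y1,x0:x1]
    m=(hsv[...,2]<thr).astype(np.uint8)
    n,l,s,ce=cv2.connectedComponentsWithStats(m)
    return [(s[i,4],ce[i]+[x0,y0],np.argwhere(l==i)[:,::-1]+[x0,y0]) for i in range(1,n) if s[i,4]>lo]
E
python3 - <<'E'
from h import *
top=robot.read_camera("top"); side=robot.read_camera("side")
np.set_printoptions(precision=4,suppress=True)
for n,bt,bs in (("A",(325,273,372,315),(350,330,398,375)),("B",(435,290,480,330),(400,262,440,302))):
    for c,b,z in ((top,bt,.028),(side,bs,.018)):
        for t in (75,90):
            for s in blobs(c,b,t): print(n,t,s[0],s[1]/.64,ray(c,*s[1],z)[:2])
for t in (75,90):
    for s in blobs(top,(375,250,420,330),t):
        P=np.array([ray(top,*p,.012)[:2] for p in s[2]]); m=P.mean(0); w,v=np.linalg.eigh(np.cov(P.T))
        q=(P-m)@v[:,1]; print("scoop",t,s[0],m,v[:,1],q.min(),q.max(),np.degrees(np.arctan2(v[1,1],v[0,1])))
g=top["pixels"]
def crop(c,b,f,name):
    x0,y0,x1,y1=[int(k*.64) for k in b]; im=cv2.resize(c["pixels"][y0:y1,x0:x1,::-1],None,fx=f,fy=f,interpolation=cv2.INTER_CUBIC); cv2.imwrite(name,im); print(name,x0,y0,im.shape)
crop(top,(220,175,600,400),3.2,"pics/topc.png")
crop(side,(260,200,500,480),3.3,"pics/sidec.png")
E
```

```text
A 90 107 [347.722  293.3557] [0.5043 0.102 ]
A 75 29 [377.4246 358.2974] [0.4915 0.1208]
A 90 154 [372.5244 352.8308] [0.5055 0.1102]
B 90 77 [455.763  310.4302] [ 0.4656 -0.1151]
B 75 30 [420.8854 287.0833] [ 0.456 -0.097]
B 90 125 [417.075 282.7  ] [ 0.4679 -0.1079]
scoop 75 43 [0.558  0.0098] [-0.9267  0.3757] -0.01525628859777121 0.015445919472198949 157.93306544424385
scoop 90 103 [0.5539 0.0045] [-0.9986 -0.0538] -0.017857248627990673 0.021668457449089046 -176.91831902266298
scoop 90 26 [0.4737 0.0126] [-0.9931  0.1174] -0.026645138117789867 0.02464199029745307 173.2565390821138
pics/topc.png 140 112 (461, 781, 3)
pics/sidec.png 166 128 (591, 508, 3)
```

View pics/topc.png

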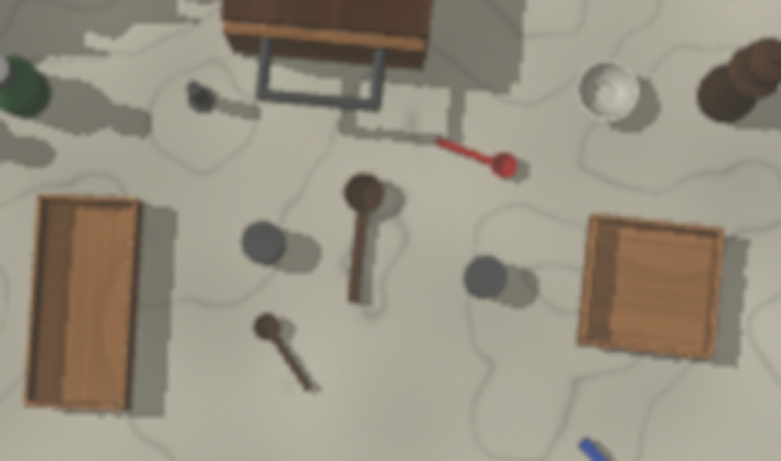

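View pics/sidec.png

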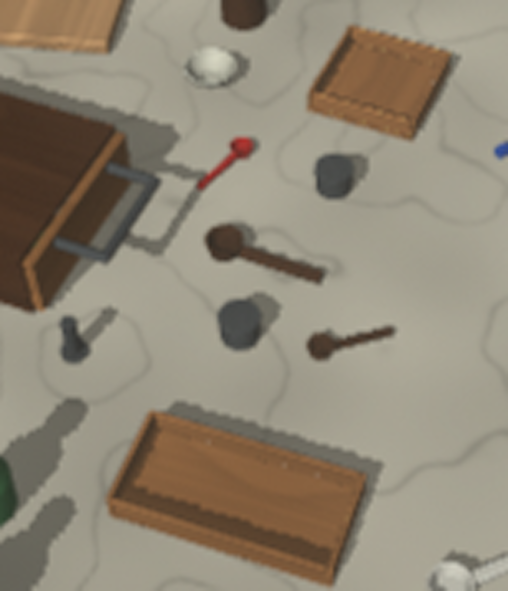

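The top crop (3.2x) shows the tin lids at (263,243) and (485,277), the scoop cup at (364,192), and the handle end at (354,301). It also shows the rims of both bins, the handle bar from (260,99) to (380,105), and the post top at about (198,91). The side crop confirms the same layout.

```bash
python3 - <<'E'
from h import *
np.set_printoptions(precision=4,suppress=True)
top=robot.read_camera("top"); side=robot.read_camera("side")
T=lambda x,y,z: ray(top,(x+.5)/3.2-.5+140,(y+.5)/3.2-.5+112,z)[:2]
S=lambda x,y,z: ray(side,(x+.5)/3.3-.5+166,(y+.5)/3.3-.5+128,z)[:2]
print("tins",T(262,243,.032),T(484,276,.032),"side",S(239,315,.032),S(334,168,.032))
c,e=T(364,192,.018),T(354,301,.012); d=(c-e)/np.linalg.norm(c-e)
print("scoop cup",c,"end",e,np.linalg.norm(c-e),"yaw",np.arctan2(d[1],d[0]),"pt",c-.045*d,e+.065*d, "side",S(224,240,.018),S(321,276,.01))
for n,q in (("long",[(40,198),(142,201),(129,410),(26,404)]),("sq",[(591,215),(722,229),(715,358),(579,345)])):
    P=np.array([T(*p,.03) for p in q]); print(n,P.mean(0),np.linalg.norm(P-np.roll(P,1,0),axis=1)); d=P[0]-P[3]+P[1]-P[2]; print("yaw",np.arctan2(d[1],d[0]))
a,b=T(262,98,.07),T(379,103,.07); print("bar",a,b,(a+b)/2,np.linalg.norm(a-b),"nrm yaw",np.arctan2(*(a-b)[::-1])-np.pi/2)
a,b=T(223,35,.08),T(424,50,.08); print("front",a,b,(a+b)/2,np.linalg.norm(a-b),np.arctan2(*(a-b)[::-1])-np.pi/2)
a,b=S(155,180,.07),S(105,257,.07); print("bar side",a,b)
print("post",T(197,91,.05),S(69,322,.05),S(75,355,0))
E
```

```text
tins [0.5044 0.1047] [ 0.4677 -0.1123] side [0.5062 0.1099] [ 0.4679 -0.1062]
scoop cup [0.5552 0.0039] end [0.4468 0.0158] 0.10907181985418032 yaw -0.10976157793341974 pt [0.5105 0.0088] [0.5114 0.0087] side [0.5547 0.0113] [0.4465 0.0242]
long [0.4494 0.2799] [0.2025 0.1012 0.2052 0.1007]
yaw -0.05936257605842269
sq [ 0.4546 -0.2761] [0.1284 0.129  0.1266 0.1324]
yaw -0.11386108174054792
bar [0.6402 0.0993] [ 0.633  -0.0128] [0.6366 0.0433] 0.1124042853423559 nrm yaw -0.06368788155234362
front [0.6998 0.135 ] [ 0.6812 -0.0567] [0.6905 0.0392] 0.19261210206074228 -0.0967956119448643
bar side [ 0.6322 -0.0054] [0.6438 0.1046]
post [0.6533 0.1651] [0.6556 0.1746] [0.6555 0.1779]
```

```bash
cat >> h.py <<'E'
def go(x,y,z,yaw=None):
    o=robot.observe(); p=o["tool_pos"]; r=R.from_euler("xyz",o["tool_rot"])
    d=r.inv().apply(np.array([x,y,z])-p)/.06
    s=0 if yaw is None else -(yaw-o["tool_rot"][2]); s=(s+np.pi)%(2*np.pi)-np.pi
    print("t %.2f"%o["time"],"at",np.round(p,4),np.round(o["tool_rot"],3),"-> row",np.round(d,3),"spin %.3f"%s)
def wray(c,o,u,v,z):  # fisheye ray to plane z
    K=c["intrinsics"]; a,b=(u-K[0,2])/K[0,0],(v-K[1,2])/K[1,1]; t=np.hypot(a,b)+1e-12
    d=np.array([np.sin(t)*a/t,-np.sin(t)*b/t,-np.cos(t)]); M=np.array(c["T_tool_cam"])
    r=R.from_euler("xyz",o["tool_rot"]); d=r.apply(M[:3,:3]@d); p=o["tool_pos"]+r.apply(M[:3,3])
    return p+d*(z-p[2])/d[2]
E
python3 -c "
from h import *
go(.45,.107,.22,3.03)"
```

```text
t 0.30 at [0.1338 0.5076 0.2435] [-3.141 -0.     2.884] -> row [-6.798 -5.111  0.394] spin -0.146
```

>>> step_arm:
  motion:
    - [[-6.8,-5.1,0.4],-0.146]
    - [[-6.8,-5.1,0.4],-0.146]
    - [[-6.8,-5.1,0.4],-0.146]
    - [[-6.8,-5.1,0.4],-0.146]
    - [[-6.8,-5.1,0.4],-0.146]
    - [[-6.8,-5.1,0.4],-0.146]
    - [[-6.8,-5.1,0.4],-0.146]
    - [[-6.8,-5.1,0.4],-0.146]
    - [[-6.8,-5.1,0.4],-0.146]
    - [[-6.8,-5.1,0.4],-0.146]
  hand: 80
  squeeze: 20

```text
time: 1.55
tool_pos: [0.4501, 0.1076, 0.2195]
tool_rot: [3.141, -0.001, 3.028]
contact_force: [-0.6, 1.1, 1.1]
opening: 0.0628
grip_force: 0.0
```

```bash
python3 -c "
from h import *
o=robot.observe();go(.45,.107,.22,3.03); c=robot.read_camera('wrist'); print(o['opening'],c['intrinsics'],c['T_tool_cam'])
cv2.imwrite('pics/w1.png',cv2.resize(c['pixels'][:,:,::-1],(800,600),interpolation=cv2.INTER_CUBIC))"
```

```text
t 1.55 at [0.4501 0.1076 0.2195] [ 3.141e+00 -1.000e-03  3.028e+00] -> row [ 0.001 -0.011 -0.009] spin -0.002
0.06280734662508015 [[297.31863964   0.         257.02052493]
 [  0.         297.31863964 193.68441457]
 [  0.           0.           1.        ]] [[ 1.05567766e-03  9.53432104e-01  3.01605883e-01  8.16168937e-02]
 [ 9.99999434e-01 -9.65655233e-04 -4.47572049e-04 -6.12526045e-04]
 [-1.35482261e-04  3.01606185e-01 -9.53432583e-01 -1.41717336e-01]
 [ 0.00000000e+00  0.00000000e+00  0.00000000e+00  1.00000000e+00]]
```

View pics/w1.png

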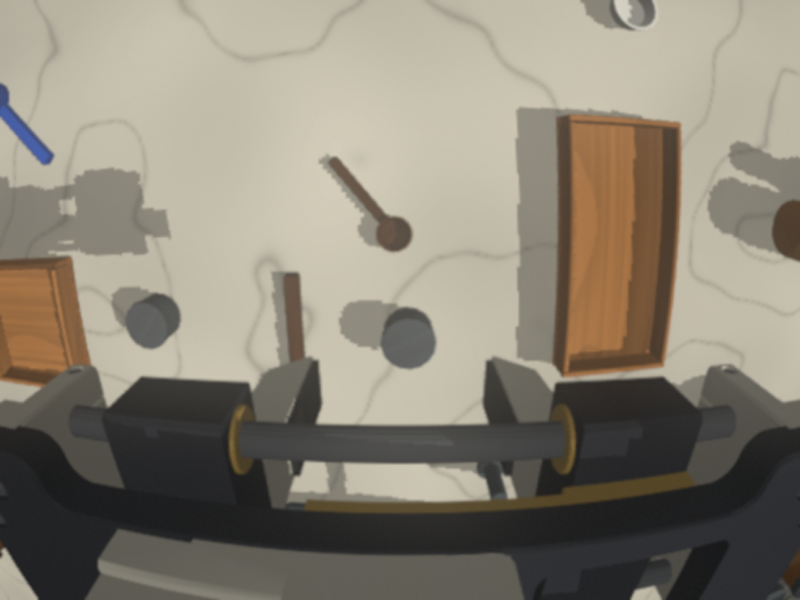

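The wrist picture (800x600 px) shows tin A's lid at (408,338) and tin B's at (150,322). The scoop handle's end is at (291,274). The oblong bin's rim corners are at (559,116), (680,124), (664,363) and (565,375).

```bash
python3 -c "
from h import *
np.set_printoptions(precision=4,suppress=True)
o=robot.observe(); c=robot.read_camera('wrist')
f=lambda x,y,z: wray(c,o,(x+.5)*.64-.5,(y+.5)*.64-.5,z)[:2]
print('A',f(408,338,.032),'B',f(150,324,.032),'scoop',f(291,275,.012),f(296,355,.012))
print('long',[f(*p,.03) for p in ((559,116),(680,124),(664,363),(565,375))])
print('sq',[f(*p,.03) for p in ((69,259),(88,385))])
A=f(408,338,.032); go(A[0],A[1],.08,3.03)
"
```

```text
A [0.5002 0.1071] B [ 0.4668 -0.1067] scoop [0.4454 0.0204] [0.5136 0.0118]
long [array([0.344 , 0.2342]), array([0.3494, 0.3404]), array([0.5536, 0.33  ]), array([0.5497, 0.2331])]
sq [array([ 0.3997, -0.1813]), array([ 0.5213, -0.2041])]
t 1.65 at [0.4494 0.1089 0.2197] [ 3.141 -0.001  3.031] -> row [-0.846  0.063  2.328] spin 0.001
```

>>> step_arm:
  motion:
    - [[-0.89,0.067,1.2],0]
    - [[-0.89,0.067,2.2],0]
    - [[-0.89,0.067,2.2],0]
    - [[-0.89,0.067,2.8],0]
    - [[-0.89,0.067,3.3],0]
    - [[-0.89,0.067,3.3],0]
    - [[-0.89,0.067,3.3],0]

```text
time: 2.52
tool_pos: [0.5042, 0.1068, 0.0229]
tool_rot: [3.141, 0.001, 3.031]
contact_force: [-1.2, 0.8, -0.0]
opening: 0.0627
grip_force: 0.0
```

>>> step_arm:
  motion:
    - [[0,0,0],0]
    - [[0,0,0],0]
    - [[0,0,0],0]
    - [[0,0,0],0]
    - [[0,0,0],0]
  hand: 255

```text
time: 3.15
tool_pos: [0.5043, 0.1059, 0.0225]
tool_rot: [3.141, 0.001, 3.03]
contact_force: [-0.6, 1.3, 7.3]
opening: 0.0419
grip_force: 20.0
```

```bash
python3 -c "
from h import *
go(.453,-.18,.13,3.03)"
```

```text
t 3.15 at [0.5043 0.1059 0.0225] [3.141e+00 1.000e-03 3.030e+00] -> row [ 0.315 -4.829 -1.794] spin -0.000
```

>>> step_arm:
  motion:
    - [[0,0,-1],0]
    - [[0,0,-1.8],0]
    - [[0.3,-1,-1.8],0]
    - [[0.3,-2,-1.8],0]
    - [[0.3,-3,-1.8],0]
    - [[0.3,-4,-1.8],0]
    - [[0.3,-4.8,-1.8],0]
    - [[0.3,-4.8,-1.8],0]
    - [[0.3,-4.8,-1.8],0]
    - [[0.3,-4.8,-1.8],0]

```text
time: 4.4
tool_pos: [0.4538, -0.1771, 0.1296]
tool_rot: [3.141, -0.0, 3.031]
contact_force: [0.2, -0.7, -1.6]
opening: 0.0424
grip_force: 20.0
```

```bash
python3 -c "
from h import *
o=robot.observe();go(.45,-.27,.13,3.03); c=robot.read_camera('wrist'); print(o['opening'],o['grip_force'])
cv2.imwrite('pics/w2.png',cv2.resize(c['pixels'][:,:,::-1],(800,600),interpolation=cv2.INTER_CUBIC))"
```

```text
t 4.40 at [ 0.4538 -0.1771  0.1296] [ 3.141 -0.     3.031] -> row [-0.107 -1.546 -0.007] spin 0.001
0.04235672339987032 20.000058710575104
```

View pics/w2.png

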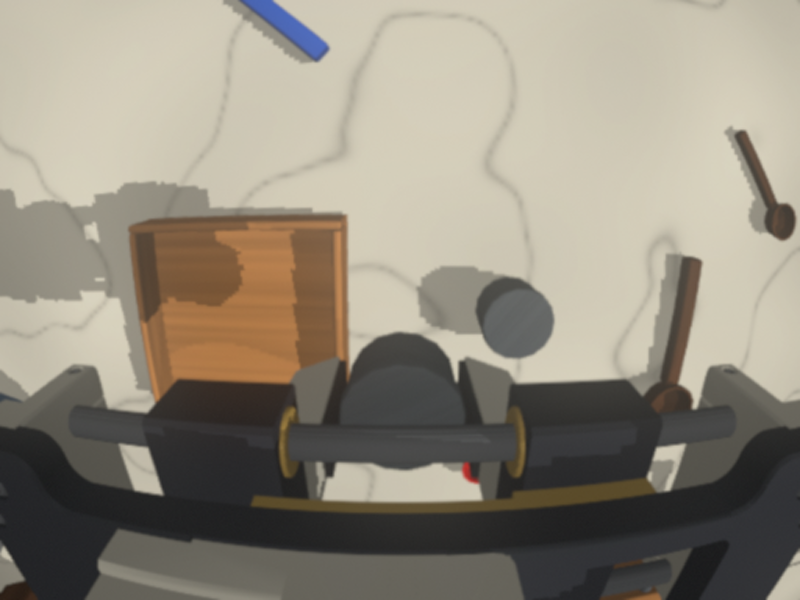

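The wrist picture shows the square bin's near rim corners at (131,228) and (346,216), with its right edge running down to (348,370). Tin B's lid is at (516,321), and tin A is held firmly in the jaws.

```bash
python3 -c "
from h import *
np.set_printoptions(precision=4,suppress=True)
o=robot.observe(); c=robot.read_camera('wrist')
f=lambda x,y,z: wray(c,o,(x+.5)*.64-.5,(y+.5)*.64-.5,z)[:2]
print('B',f(516,321,.032))
a,b,e=f(131,228,.03),f(346,216,.03),f(348,370,.03)
d=(b-a)/np.linalg.norm(b-a); n=np.array([d[1],-d[0]])
m=(a+b)/2+.065*n; print('sq',a,b,e,np.linalg.norm(a-b),m,np.arctan2(n[1],n[0]))
P=m+.027*n; go(P[0],P[1],.031,3.03); print(P, m-.027*n)
"
```

```text
B [ 0.4655 -0.1146]
sq [ 0.3854 -0.3304] [ 0.3981 -0.2008] [ 0.4857 -0.2123] 0.13019483356883174 [ 0.4564 -0.272 ] -0.09814102786002334
t 4.50 at [ 0.454  -0.1772  0.1297] [ 3.141 -0.     3.032] -> row [-0.663 -1.56   1.645] spin 0.002
[ 0.4833 -0.2746] [ 0.4296 -0.2693]
```

>>> step_arm:
  motion:
    - [[-0.66,-0.8,0],0]
    - [[-0.66,-1.56,0],0]
    - [[-0.66,-1.56,0],0]
    - [[-0.66,-1.56,0.8],0]
    - [[-0.66,-1.56,1.4],0]
    - [[-0.66,-1.56,1.62],0]
    - [[-0.66,-1.56,1.62],0]
    - [[-0.66,-1.56,1.62],0]

```text
time: 5.5
tool_pos: [0.4837, -0.2761, 0.034]
tool_rot: [-3.14, 0.002, 3.03]
contact_force: [-0.4, -0.0, -0.4]
opening: 0.0421
grip_force: 20.0
```

>>> step_arm:
  motion:
    - [[0,0,0],0]
    - [[0,0,0],0]
    - [[0,0,0],0]
    - [[0,0,0],0]
    - [[0,0,-0.8],0]
    - [[0,0,-1.6],0]
    - [[0,0,-1.6],0]
  hand: 95

```text
time: 6.38
tool_pos: [0.4846, -0.2772, 0.1323]
tool_rot: [-3.138, 0.007, 3.03]
contact_force: [-0.2, 0.6, -0.3]
opening: 0.0575
grip_force: 0.0
```

```bash
python3 -c "
from h import *
go(.467,-.112,.022,3.03)"
```

```text
t 6.38 at [ 0.4846 -0.2772  0.1323] [-3.138  0.007  3.03 ] -> row [0.611 2.711 1.823] spin -0.000
```

>>> step_arm:
  motion:
    - [[0.3,1,0],0]
    - [[0.61,2,0],0]
    - [[0.61,2.71,0],0]
    - [[0.61,2.71,0.1],0]
    - [[0.61,2.71,1],0]
    - [[0.61,2.71,1.6],0]
    - [[0.61,2.71,1.82],0]
    - [[0.61,2.71,1.82],0]
    - [[0.61,2.71,1.82],0]
  hand: 75

```text
time: 7.5
tool_pos: [0.465, -0.1108, 0.0196]
tool_rot: [-3.141, 0.001, 3.029]
contact_force: [0.1, -1.1, -0.6]
opening: 0.0651
grip_force: 0.0
```

>>> step_arm:
  motion:
    - [[0,0,0],0]
    - [[0,0,0],0]
    - [[0,0,0],0]
    - [[0,0,0],0]
    - [[0,0,0],0]
    - [[0,0,-0.8],0]
    - [[0,0,-1.6],0]
    - [[0,0,-1.6],0]
  hand: 255

```text
time: 8.5
tool_pos: [0.4664, -0.1108, 0.1183]
tool_rot: [-3.14, 0.007, 3.03]
contact_force: [-0.5, -1.4, -1.2]
opening: 0.0418
grip_force: 20.0
```

```bash
python3 -c "
from h import *
go(.430,-.2695,.031,3.03)"
```

```text
t 8.50 at [ 0.4664 -0.1108  0.1183] [-3.14   0.007  3.03 ] -> row [ 0.319 -2.693  1.457] spin 0.000
```

>>> step_arm:
  motion:
    - [[0.2,-1,0],0]
    - [[0.32,-2,0],0]
    - [[0.32,-2.69,0],0]
    - [[0.32,-2.69,0],0]
    - [[0.32,-2.69,0],0]
    - [[0.32,-2.69,0.8],0]
    - [[0.32,-2.69,1.3],0]
    - [[0.32,-2.69,1.45],0]
    - [[0.32,-2.69,1.45],0]
    - [[0.32,-2.69,1.45],0]

```text
time: 9.75
tool_pos: [0.4282, -0.2686, 0.0294]
tool_rot: [-3.141, 0.002, 3.03]
contact_force: [0.4, 0.2, -0.8]
opening: 0.0422
grip_force: 20.0
```

>>> step_arm:
  motion:
    - [[0,0,0],0]
    - [[0,0,0],0]
    - [[0,0,0],0]
    - [[0,0,0],0]
    - [[0,0,-0.8],0]
    - [[0,0,-1.8],0]
    - [[0,0,-2],0]
    - [[0,0,-2],0]
  hand: 95

```text
time: 10.75
tool_pos: [0.4275, -0.2685, 0.1487]
tool_rot: [-3.141, 0.001, 3.03]
contact_force: [-0.2, 0.3, 0.1]
opening: 0.0574
grip_force: 0.0
```

```bash
python3 -c "
from h import *
go(.42,.015,.13,3.03)"
```

```text
t 10.75 at [ 0.4275 -0.2685  0.1487] [-3.141e+00  1.000e-03  3.030e+00] -> row [0.653 4.682 0.307] spin -0.000
```

>>> step_arm:
  motion:
    - [[0.65,1,0],0]
    - [[0.65,2,0],0]
    - [[0.65,3,0],0]
    - [[0.65,4,0],0]
    - [[0.65,4.68,0],0]
    - [[0.65,4.68,0],0]
    - [[0.65,4.68,0],0]
  hand: 150

```text
time: 11.62
tool_pos: [0.4193, 0.0148, 0.1471]
tool_rot: [-3.141, -0.003, 3.03]
contact_force: [-0.4, 0.6, -0.8]
opening: 0.0378
grip_force: 0.0
```

```bash
python3 -c "
from h import *
o=robot.observe();go(.51,.011,.03,3.03); c=robot.read_camera('wrist'); print(o['opening'],o['grip_force'])
cv2.imwrite('pics/w3.png',cv2.resize(c['pixels'][:,:,::-1],(800,600),interpolation=cv2.INTER_CUBIC))"
```

```text
t 11.62 at [0.4193 0.0148 0.1471] [-3.141e+00 -3.000e-03  3.030e+00] -> row [-1.515  0.105  1.948] spin 0.000
0.03777219513336654 0.0
```

View pics/w3.png

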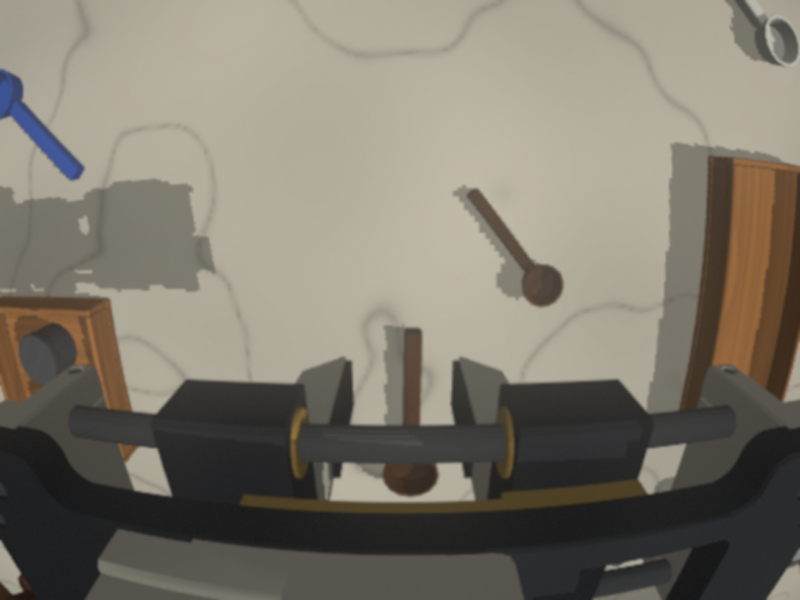

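The wrist picture shows the scoop handle running from its end at (412,330) to (412,422), with the cup at about (410,472). A tin is in the square bin at (45,350).

```bash
python3 -c "
from h import *
np.set_printoptions(precision=4,suppress=True)
o=robot.observe(); c=robot.read_camera('wrist')
f=lambda x,y,z: wray(c,o,(x+.5)*.64-.5,(y+.5)*.64-.5,z)[:2]
a,b,k=f(412.5,330,.012),f(412,420,.012),f(410,471,.018); d=(k-a)/np.linalg.norm(k-a)
print(a,b,k,np.linalg.norm(k-a),np.arctan2(d[1],d[0]),a+.065*d,k-.045*d)
P=(a+.065*d+k-.045*d)/2+.004*d; go(P[0],P[1],.0205,np.pi+np.arctan2(d[1],d[0]))
"
```

```text
[0.4439 0.0179] [0.5107 0.0107] [0.5511 0.0051] 0.10801304208420917 -0.11941362528365448 [0.5084 0.0102] [0.5064 0.0104]
t 11.72 at [0.4196 0.0141 0.1476] [-3.142 -0.002  3.028] -> row [-1.531  0.102  2.116] spin 0.006
```

>>> step_arm:
  motion:
    - [[-0.8,0.1,0],0]
    - [[-1.53,0.1,0.2],0]
    - [[-1.53,0.1,1],0]
    - [[-1.53,0.1,1.7],0]
    - [[-1.53,0.1,2.1],0]
    - [[-1.53,0.1,2.1],0]
    - [[-1.53,0.1,2.1],0]

```text
time: 12.6
tool_pos: [0.5125, 0.0099, 0.0231]
tool_rot: [3.142, 0.001, 3.029]
contact_force: [-0.0, -1.2, -0.1]
opening: 0.0381
grip_force: 0.0
```

>>> step_arm:
  motion:
    - [[0,0,0],0]
    - [[0,0,0],0]
    - [[0,0,0],0]
    - [[0,0,0],0]
    - [[0,0,0],0]
    - [[0,0,-0.8],0]
    - [[0,0,-1.6],0]
    - [[0,0,-1.8],0]
    - [[0,0,-1.8],0]
  hand: 255

```text
time: 13.72
tool_pos: [0.5119, 0.0108, 0.1304]
tool_rot: [3.142, 0.001, 3.03]
contact_force: [-1.1, -0.1, -0.7]
opening: 0.0115
grip_force: 20.0
```

```bash
python3 -c "
from h import *
go(.447,.282,.028,3.08)"
```

```text
t 13.72 at [0.5119 0.0108 0.1304] [3.142e+00 1.000e-03 3.030e+00] -> row [1.581 4.372 1.706] spin -0.050
```

>>> step_arm:
  motion:
    - [[0.8,1,0],0]
    - [[1.58,2,0],0]
    - [[1.58,3,0],-0.05]
    - [[1.58,4,0],-0.05]
    - [[1.58,4.37,0],-0.05]
    - [[1.58,4.37,0],-0.05]
    - [[1.58,4.37,0.8],-0.05]
    - [[1.58,4.37,1.5],-0.05]
    - [[1.58,4.37,1.69],-0.05]
    - [[1.58,4.37,1.69],-0.05]

```text
time: 14.98
tool_pos: [0.4463, 0.2805, 0.0281]
tool_rot: [-3.14, -0.003, 3.079]
contact_force: [1.3, 0.4, -0.8]
opening: 0.0117
grip_force: 20.0
```

>>> step_arm:
  motion:
    - [[0,0,0],0]
    - [[0,0,0],0]
    - [[0,0,0],0]
    - [[0,0,0],0]
    - [[0,0,-0.8],0]
    - [[0,0,-1.8],0]
    - [[0,0,-2.8],0]
    - [[0,0,-3],0]
    - [[0,0,-3],0]
  hand: 150

```text
time: 16.1
tool_pos: [0.4469, 0.2819, 0.2092]
tool_rot: [3.141, 0.001, 3.08]
contact_force: [0.0, 0.9, -0.4]
opening: 0.0379
grip_force: 0.0
```

```bash
python3 -c "
from h import *
go(.50,.17,.21,3.0)"
```

```text
t 16.10 at [0.4469 0.2819 0.2092] [3.141e+00 1.000e-03 3.080e+00] -> row [-0.998 -1.806 -0.013] spin 0.080
```

```bash
python3 -c "
from h import *
go(.61,.0,.23,1.49)"
```

```text
t 16.10 at [0.4469 0.2819 0.2092] [3.141e+00 1.000e-03 3.080e+00] -> row [-3.003 -4.521 -0.346] spin 1.590
```

>>> step_arm:
  motion:
    - [[-0.2,-0.7,-0.35],0.1]
    - [[-0.5,-1.5,-0.35],0.28]
    - [[-1,-2.3,-0.35],0.46]
    - [[-1.5,-3,-0.35],0.64]
    - [[-2,-3.8,-0.35],0.82]
    - [[-2.5,-4.5,-0.35],1.0]
    - [[-3,-4.5,-0.35],1.18]
    - [[-3,-4.5,-0.35],1.36]
    - [[-3,-4.5,-0.35],1.54]
    - [[-3,-4.5,-0.35],1.59]

```text
time: 17.35
tool_pos: [0.609, 0.0013, 0.2266]
tool_rot: [-3.136, -0.0, 1.487]
contact_force: [-0.1, 0.4, 0.4]
opening: 0.0376
grip_force: 0.0
```

>>> step_arm:
  motion:
    - [[0,0,0],0]
    - [[0,0,0],0]

```text
time: 17.6
tool_pos: [0.6095, 0.0013, 0.2284]
tool_rot: [-3.139, -0.0, 1.491]
contact_force: [-0.2, -0.4, -0.1]
opening: 0.0377
grip_force: 0.0
```

```bash
python3 -c "
from h import *
o=robot.observe();go(.61,.0,.23,1.49); c=robot.read_camera('wrist')
cv2.imwrite('pics/w4.png',cv2.resize(c['pixels'][:,:,::-1],(800,600),interpolation=cv2.INTER_CUBIC))"
```

```text
t 17.60 at [0.6095 0.0013 0.2284] [-3.139 -0.     1.491] -> row [-0.021  0.01  -0.026] spin 0.001
```

View pics/w4.png

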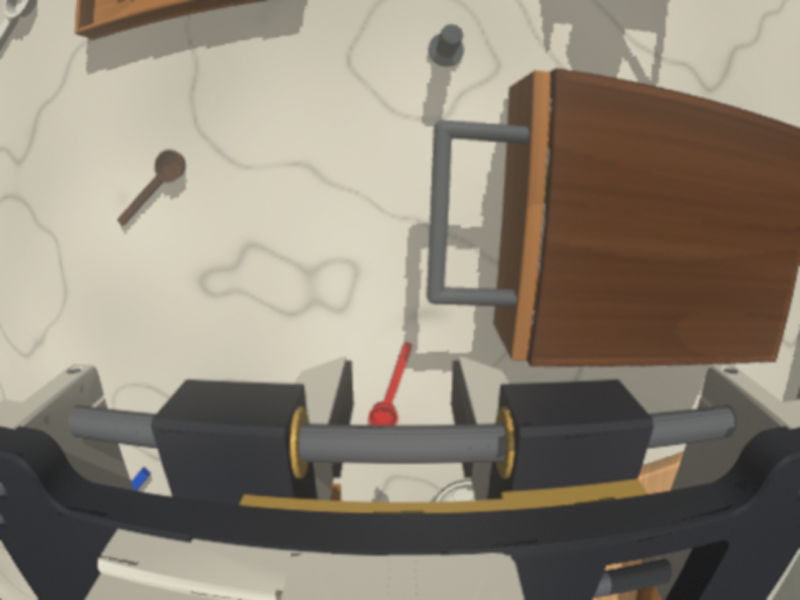

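The wrist picture shows the bar's centre line from (443,127) to (437,296), and the front face's top edge from (534,72) to (514,358). The post top is at (452,34) and its foot at (445,50).

```bash
python3 -c "
from h import *
np.set_printoptions(precision=4,suppress=True)
o=robot.observe(); c=robot.read_camera('wrist')
f=lambda x,y,z: wray(c,o,(x+.5)*.64-.5,(y+.5)*.64-.5,z)[:2]
a,b=f(443,127,.072),f(437,296,.072); u,v=f(534,72,.08),f(514,358,.08); p=f(452,34,.05)
for n,(s,t) in {'bar':(a,b),'front':(u,v)}.items(): d=s-t; print(n,s,t,(s+t)/2,np.linalg.norm(d),np.arctan2(-d[0],d[1]))
print('post',p,f(445,50,.003))
d=(u-v)/np.linalg.norm(u-v); X=np.array([d[1],-d[0]]); m=(a+b)/2
print('bar-post along X',(m-p)@X,'front-post',((u+v)/2-p)@X,'lateral',(p-m)@d)
go(m[0],m[1],.13,np.pi/2+np.arctan2(X[1],X[0])); print(m,X)
"
```

```text
bar [0.6438 0.1023] [ 0.6327 -0.0086] [0.6382 0.0468] 0.11148620599010467 -0.09994497770243398
front [0.7036 0.1358] [ 0.6839 -0.0555] [0.6937 0.0401] 0.19233676291226187 -0.10271209637072626
post [0.6573 0.1699] [0.6566 0.1694]
bar-post along X -0.006336711267004702 front-post 0.04956314040447664 lateral 0.12434193941115716
t 17.70 at [0.6097 0.0013 0.2292] [-3.14  -0.     1.491] -> row [0.794 0.415 1.653] spin 0.022
[0.6382 0.0468] [ 0.9947 -0.1025]
```

>>> step_arm:
  motion:
    - [[0.4,0.2,0],0.022]
    - [[0.8,0.41,0.5],0.022]
    - [[0.8,0.41,1.2],0.022]
    - [[0.8,0.41,1.3],0.022]
    - [[0.8,0.41,2.0],0.022]
    - [[0.8,0.41,2.68],0.022]
    - [[0.8,0.41,2.68],0.022]
    - [[0.8,0.41,2.68],0.022]

```text
time: 18.7
tool_pos: [0.6398, 0.0468, 0.0716]
tool_rot: [3.138, -0.0, 1.468]
contact_force: [0.2, -0.2, 1.2]
opening: 0.0378
grip_force: 0.0
```

>>> step_arm:
  motion:
    - [[0,0,0],0]
    - [[0,0,0],0]
    - [[0,0,0],0]
    - [[0,0,0],0]
    - [[0,0,0],0]
  hand: 255
  squeeze: 30

```text
time: 19.32
tool_pos: [0.6369, 0.0473, 0.0698]
tool_rot: [-3.138, 0.0, 1.468]
contact_force: [-7.1, 0.1, 6.0]
opening: 0.0107
grip_force: 30.0
```

```bash
python3 - <<'E'
from h import *
o=robot.observe(); print(o['opening'],o['grip_force'],o['contact_force'],o['tool_pos']@np.array([.9947,-.1025,0]))
go(.64,.04,.068,1.469)
c=robot.read_camera('top'); x0,y0,x1,y1=140,112,384,256
cv2.imwrite('pics/top5.png',cv2.resize(c['pixels'][y0:y1,x0:x1,::-1],None,fx=3.2,fy=3.2,interpolation=cv2.INTER_CUBIC))
E
```

```text
0.010666642489361174 29.996572136878967 [-7.13247006  0.09426474  5.98566542] 0.6286396411111362
t 19.32 at [0.6369 0.0473 0.0698] [-3.138  0.     1.468] -> row [-0.116  0.065  0.029] spin -0.001
```

View pics/top5.png

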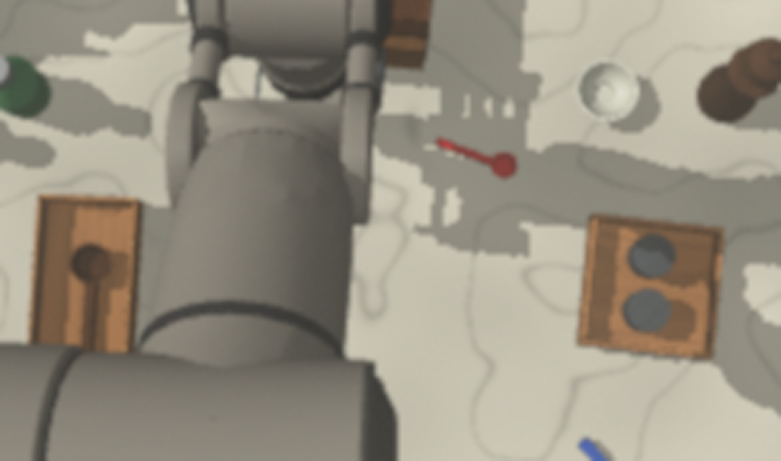

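Both tins are in the square bin at (651,255) and (646,310), and the scoop lies in the oblong bin at (92,265). The bar is gripped, so I'll pull now.

>>> step_arm:
  motion:
    - [[0,-0.12,0],0]
    - [[0,-0.24,0],0]
    - [[0,-0.36,0],0]
    - [[0,-0.48,0],0]
    - [[0,-0.6,0],0]
    - [[0,-0.72,0],0]
    - [[0,-0.82,0],0]
    - [[0,-0.82,0],0]
    - [[0,-0.82,0],0]
    - [[0,-0.82,0],0]

```text
time: 20.62
tool_pos: [0.5902, 0.0525, 0.0698]
tool_rot: [3.139, -0.001, 1.468]
contact_force: [5.6, 2.5, 1.6]
opening: 0.0109
grip_force: 30.0
```

```bash
python3 - <<'E'
from h import *
o=robot.observe(); print(o['opening'],o['grip_force'],o['contact_force'],o['tool_pos'],o['tool_pos']@np.array([.9947,-.1025,0]))
c=robot.read_camera('wrist'); print(c['T_tool_cam'][0])
cv2.imwrite('pics/w5.png',cv2.resize(c['pixels'][:,:,::-1],(800,600),interpolation=cv2.INTER_CUBIC))
E
```

```text
0.010898777816937138 29.995026290416718 [5.55637975 2.51260179 1.60061702] [0.59023167 0.05253785 0.06977043] 0.5817183143439665
[0.00105532 0.95361405 0.3010301  0.08124038]
```

View pics/w5.png

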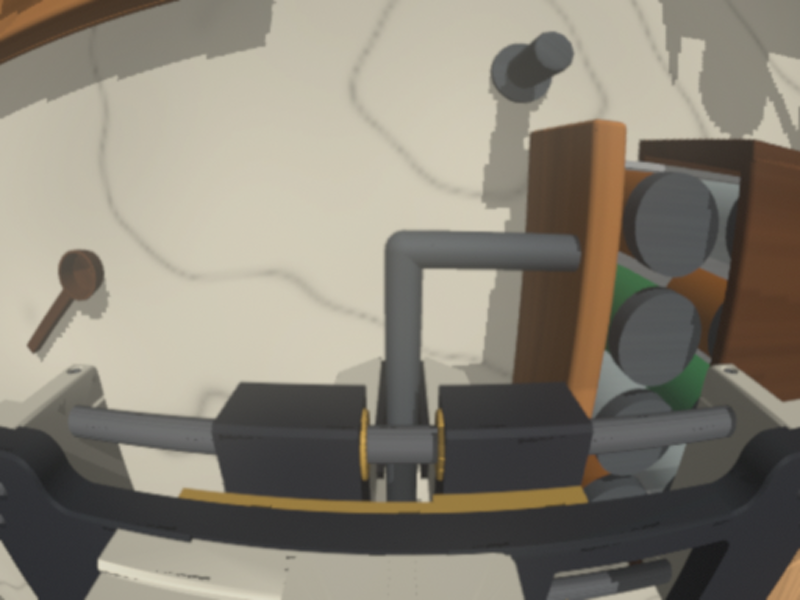

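The wrist picture shows the tray open and the bar gripped. The post top is at (553,51). The front face's top edge runs from (597,123) to (585,300).

```bash
python3 - <<'E'
from h import *
np.set_printoptions(precision=4,suppress=True)
o=robot.observe(); c=robot.read_camera('wrist'); X=np.array([.9947,-.1025])
f=lambda x,y,z: wray(c,o,(x+.5)*.64-.5,(y+.5)*.64-.5,z)[:2]
u,v,p,q=f(597,123,.08),f(585,300,.08),f(553,51,.05),f(520,74,.004)
print(u,v,p,q,'X:',u@X,v@X,p@X,q@X); b=f(403,260,.07); print('bar',b,b@X)
E
```

```text
[0.6574 0.1413] [0.6518 0.087 ] [0.6564 0.1699] [0.6558 0.1693] X: 0.6394327135570165 0.6394024602752776 0.6354721160355765 0.6349845541984799
bar [0.5961 0.1027] 0.5824374648155881
```

>>> step_arm:
  motion:
    - [[0,-0.025,0],0]
    - [[0,-0.05,0],0]
    - [[0,-0.05,0],0]
    - [[0,-0.05,0],0]
    - [[0,-0.05,0],0]
    - [[0,-0.05,0],0]
    - [[0,-0.05,0],0]
    - [[0,-0.05,0],0]

```text
time: 21.72
tool_pos: [0.5873, 0.0528, 0.0698]
tool_rot: [3.138, -0.001, 1.468]
contact_force: [5.0, 0.7, 1.7]
opening: 0.0111
grip_force: 30.0
```

```bash
python3 - <<'E'
from h import *
o=robot.observe(); print(o['time'],o['opening'],o['grip_force'],o['contact_force'],o['tool_pos']@np.array([.9947,-.1025,0]))
print(robot.hand_in())
E
```

```text
21.725 0.011120683386922075 29.994883239269257 [4.9512454  0.66467686 1.70563287] 0.5788149768261689
the job is handed in; nothing more can be done
None
```

I handed the job in at 21.7 s with both tins in the square bin, the scoop in the oblong bin, and the tray gripped and held out with its front face about level with the post (within about 1 mm by the last camera measurement, which came before a final 3 mm pull); no verdict came back.

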